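Put the round cutters away by size

TASK

Pick the three round pastry cutters out from among the nozzles and put each one away in the storage dish of its own size (large in the large blue dish, medium in the green, small in the red), flat on the dish's floor inside the lip with its rolled rim still up. Leave the nozzles standing where they are.

Things in the scene. Friction and masses are not known exactly. Their poses are not given: they have to be found in the camera images.
- cutter_large_mid (a point): The large round pastry cutter: a plain thin-walled grey metal ring, open top and bottom, 64 mm across its rolled upper rim, slightly narrower below, 35 mm high, 30 g, loose, standing with the rolled rim up. This point is its centre, half-way up (17.5 mm above its lower edge); z points up. It can be gripped across the whole ring from above in any direction.
- cutter_medium_mid (a point): The medium round pastry cutter: a plain thin-walled grey metal ring, open top and bottom, 51 mm across its rolled upper rim, slightly narrower below, 35 mm high, 30 g, loose, standing with the rolled rim up. This point is its centre, half-way up (17.5 mm above its lower edge); z points up. It can be gripped across the whole ring from above in any direction.
- cutter_small_mid (a point): The small round pastry cutter: a plain thin-walled grey metal ring, open top and bottom, 40 mm across its rolled upper rim, slightly narrower below, 35 mm high, 30 g, loose, standing with the rolled rim up. This point is its centre, half-way up (17.5 mm above its lower edge); z points up. It can be gripped across the whole ring from above in any direction.
- dish_large_floor (a point): The large storage dish, blue plastic, round, 90 mm across outside, 84 mm across inside its 3 mm wall, with a white printed circle on the floor as large as the large cutter. It is fixed to the table. This point is the middle of its inner floor, 4 mm above the table; the low lip stands 5 mm above this floor; z points up.
- dish_medium_floor (a point): The medium storage dish, green plastic, round, 77 mm across outside, 71 mm across inside its 3 mm wall, with a white printed circle on the floor as large as the medium cutter. It is fixed to the table. This point is the middle of its inner floor, 4 mm above the table; the low lip stands 5 mm above this floor; z points up.
- dish_small_floor (a point): The small storage dish, red plastic, round, 66 mm across outside, 60 mm across inside its 3 mm wall, with a white printed circle on the floor as large as the small cutter. It is fixed to the table. This point is the middle of its inner floor, 4 mm above the table; the low lip stands 5 mm above this floor; z points up.
- nozzle_white_mid (a point): A bystander: white plastic nozzle with a thick collar, 48 mm across at its foot and 52 mm high, loose, standing wide end down among the cutters. This point is its centre, half-way up; z points up. Not to be moved.
- nozzle_bigger_mid (a point): A bystander: grey metal conical piping nozzle with a toothed tip, the bigger of the two grey cones standing among the cutters, 39 mm across at its foot and 50 mm high, loose, standing wide end down among the cutters. This point is its centre, half-way up; z points up. Not to be moved.
- nozzle_smaller_mid (a point): A bystander: grey metal conical piping nozzle with a toothed tip, the smaller of the two grey cones standing among the cutters (a third stands far back and is no concern), 36 mm across at its foot and 46 mm high, loose, standing wide end down among the cutters. This point is its centre, half-way up; z points up. Not to be moved.

How it is judged:
By the outcome, as a careful person would: the job done as asked, in the order asked, and still so for the second after the job is handed in, with the robot touching nothing.
It also fails if it takes over 72 s, if anything falls off the work surface, if the arm or the gripper's body presses on something with over 40 N, if the wrist force passes 120 N, or if a joint passes its speed limit or range.

ROBOT

A 6-joint arm with a two-finger parallel gripper is mounted at the origin on a cart in front of the work surface, level with it; the furniture and walls round the work are solid. World frame = base frame: x ahead of the robot, y to its left, z up, the work surface at z = 0. Lengths are in mm, angles in rad, forces in N, time in s.
With the tool pointing down it reaches from about 350 to 875 mm from the base axis. Payload 4.2 kg.
Tool frame: the origin (TCP) lies at the very end of the fingers, on their centre line; the grasp point (between the pads) lies arm.grip_point_offset behind it (arm.grip_point_offset is the distance from the TCP to the grasp point, in mm); z points along the fingers, y is the line along which they close (so a half turn about z gives the same grasp; the last joint's range is limited). The gripper opens to 85 mm and grips with 20 to 120 N. Pads are 22 mm wide; open, the fingers measure 114 mm over their backs; the gripper's body (76 mm by 85 mm) begins 54 mm behind the grasp point. The pads swing forward as they close: fully open they stand 13 mm farther back than shut.
Start: joints at [-1.038, 0.385, 0.008, 0, -1.194, -0.259], TCP at [169.011, -601.693, 231.312] pointing down, gripper open.
Joint ranges: [-3.14, 3.14], [-1.21, 2.06], [-1.07, 1.41], [-3.16, 2.05], [-2.99, -0.16], [-3.1, 3.1]. Speed limits (rad/s): [2.79, 2.79, 3.14, 3.14, 3.14, 3.14].

INTERFACE

Orientations are given as a unit quaternion [x, y, z, w].
In Python, from bench import arm, cams, ticket gives the robot as it stands.
- The arm moves only by the tool servo_tool, never from a script. Its argument "commands" is a list that holds one entry, the list of rows, each a list of 7 numbers: the closure in counts, from 0 (fully open) to 255 (shut), then the shift along the tool's x, y, z in m, then the turn, a rotation vector about the tool's x, y, z in degrees. In form: [[[grip, x, y, z, ax, ay, az], ...]]. A call has 1 to 10 rows; each row shifts and turns the commanded pose from where the row before left it, along the tool's axes as they then stand; what a row does not reach is not made up. A row lasts 1/12 s, in which the tool goes at most 41.7 mm and 7.16 degrees, less where a joint would pass 70% of its speed; a pose out of reach is approached as far as the arm can. A call with a gripper value outside its range is refused whole. The fingers move at their own pace and stop on an object; the grip force is fixed at half the most. Time passes only in rows, so rows that do not move let the fingers close. It gives the time, the measured TCP pose, the force, the opening and the grip force at its end, in the units of the state.
- arm.read_state(): the state, without advancing time (a new reading comes with each control period).
- cams.get_image(name): name is "scene" or "side" or "wrist"; returns a dict with "frame" (420x560x3 uint8, blue, green, red), "K" (3x3 intrinsics, pixels), "k1" (the pictures are not rectified: a ray, as slopes to the right and down, at radius r is drawn at 1 + k1 r^2 times it, then the intrinsics apply), "T" (4x4, takes a point from camera to world coordinates). Camera axes: x right, y up, looking along -z (the intrinsics and any distortion apply to the point x, -y, -z); pixel columns grow to the right and rows downward; lengths in mm; the calibration is good to about 2 mm. A picture is of the moment at which its call begins. There is no depth.
- ticket.job_done(): hands the job in; it is judged then, once.
The state is a dict: "clock": time; "joints": joint angles; "joint_vel": joint speeds; "joint_efforts": joint torques, N m; "position": TCP position; "ee_rot": TCP orientation; "contact_force": force on the tool from outside, world axes, zero at the start; "wrist_torque": the same for the moment, N m; "gripper_width": finger opening in mm; "grasp_force": force on a finger pad.
Only numpy, scipy, OpenCV 4.12 (cv2) and the standard library are available. Lean on these libraries where they do the work, as an engineer would, in place of code of your own. Each camera call takes 0.05 s, during which the arm holds its last target. There are 200 camera calls.

## Working session

There is one attempt and no reset: what is moved stays moved. The work goes in short steps, Python scripts to look and compute and a tool call to move; the robot and the scene stay as the last step left them, time stands still between calls to the robot, and variables do not carry over. Pictures are saved under pics/ and viewed, at most 14 in all, crops included, and the job is handed in when it is done.

Besides the shell and the picture viewer there is one more tool, called after "Request:" as name([rows], argument=value, ...), one row to a line, values as JSON. servo_tool: Moves the arm, as the interface text tells. Its arguments: {"type":"object","properties":{"commands":{"type":"array","items":{"type":"array","items":{"type":"array","items":{"type":"number"}}}}},"required":["commands"]}

```bash
mkdir -p pics
cat > h.py <<'E'
import numpy as np, cv2
from bench import arm, cams, ticket
def save(n,f,im=None):
    d=cams.get_image(n); cv2.imwrite(f,d["frame"]); np.savez(f[:-4]+'.npz',**{k:np.array(d[k]) for k in("K","k1","T")}); return d
def px2w(f,pts,z):
    d=np.load(f[:-4]+'.npz');K,k1,T=d["K"],float(d["k1"]),d["T"]
    u=cv2.undistortPoints(np.array(pts,float).reshape(-1,1,2),K,np.array([k1,0,0,0,0.])).reshape(-1,2)
    r=np.c_[u[:,0],-u[:,1],-np.ones(len(u))]@T[:3,:3].T; o=T[:3,3]
    z=np.broadcast_to(z,len(u))
    return o+r*((z-o[2])/r[:,2])[:,None]
E
python3 - <<'E'
from h import *
for n in("scene","side","wrist"): d=save(n,f"pics/{n}0.png");print(n,d["T"].round(2).tolist(),d["k1"])
print(arm.read_state(), arm.grip_point_offset)
E
```

```text
scene [[-0.71, 0.37, -0.6, -209.81], [-0.7, -0.39, 0.59, 733.98], [-0.02, 0.84, 0.54, 707.09], [0.0, 0.0, 0.0, 1.0]] -0.1626905556367245
side [[-0.89, 0.32, -0.33, 238.93], [-0.46, -0.6, 0.66, 579.94], [0.01, 0.73, 0.68, 647.21], [0.0, 0.0, 0.0, 1.0]] 0.009237681767269655
wrist [[-0.27, -0.93, -0.25, 106.14], [0.96, -0.26, -0.07, -619.09], [0.0, -0.26, 0.97, 372.28], [0.0, 0.0, 0.0, 1.0]] -0.09212565833434858
{'clock': 0.15, 'joints': array([-1.03841762e+00,  3.85395758e-01,  6.92575237e-03, -3.26052491e-04,
       -1.19398997e+00, -2.58578475e-01]), 'joint_vel': array([ 0.00239508, -0.00046303,  0.00415822,  0.00042748, -0.00035162,
       -0.00035255]), 'joint_efforts': array([ 2.34076979e-04, -3.92679513e+01,  1.88581914e+01,  4.18859392e+00,
       -3.42915468e-03,  3.31696633e-06]), 'position': array([ 168.87094574, -601.29778764,  230.46168594]), 'ee_rot': array([-1.36413295e-01,  9.90651653e-01,  8.25998147e-04, -1.80618079e-04]), 'contact_force': array([ 0.59199313,  0.19199233, -0.65361803]), 'wrist_torque': array([0.01194136, 0.04156117, 0.05058093]), 'grasp_force': 0.0, 'gripper_width': 85.57246549799164} 18.700000000000003
```

View pics/scene0.png

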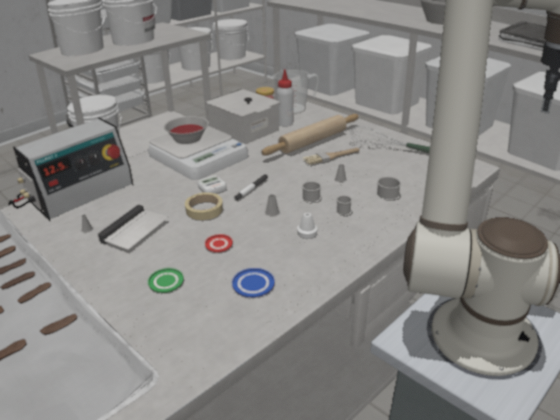

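View pics/side0.png

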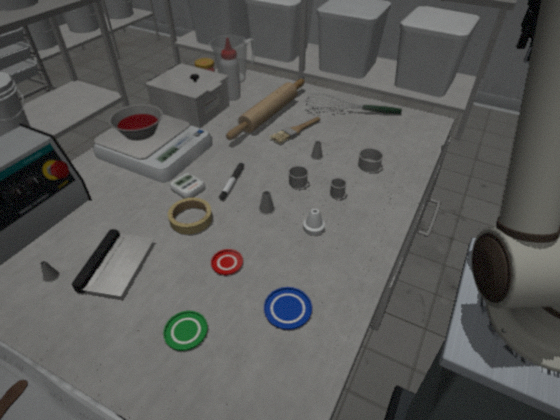

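Side view: cutters at about (371,160) large, (299,177) medium and (338,188) small. Nozzles are at (314,221), (267,203) and (317,150). Dishes are blue (288,308), green (186,330) and red (227,262). Next I'll enlarge it.

Run:
```python
from h import *
im=cv2.imread("pics/side0.png")
cv2.imwrite("pics/side0c.png",cv2.resize(im[135:245,250:395],None,fx=5,fy=5,interpolation=cv2.INTER_CUBIC))
# dishes by colour centroid
for nm,f in(("side","pics/side0.png"),("scene","pics/scene0.png")):
    im=cv2.imread(f).astype(int);b,g,r=im[...,0],im[...,1],im[...,2]
    for c,m in(("blue",(b>r+60)&(b>g+40)),("green",(g>r+50)&(g>b+30)),("red",(r>g+80)&(r>b+80))):
        m=m.astype(np.uint8); n,l,s,ct=cv2.connectedComponentsWithStats(m)
        for i in range(1,n):
            if s[i,4]>150:
                h=cv2.convexHull(np.argwhere(l==i)[:,::-1].astype(np.float32)); e=cv2.fitEllipse(h)
                print(nm,c,s[i,4],np.round(e[0],1),px2w(f,[e[0]],7).round(1))
```

```text
side blue 628 [287.6 307.8] [[425.8 200.6   7. ]]
side blue 541 [287.4 307.8] [[426.1 200.8   7. ]]
side green 548 [185.2 330.2] [[564.1 325.4   7. ]]
side green 353 [185.2 330.1] [[564.1 325.4   7. ]]
side red 213 [226.  262.4] [[586.5 163.7   7. ]]
scene blue 325 [253.  282.3] [[423.4 199.2   7. ]]
scene blue 297 [252.9 282.3] [[423.5 199.2   7. ]]
scene green 218 [165.5 280.2] [[561.5 324.1   7. ]]
```

View pics/side0c.png

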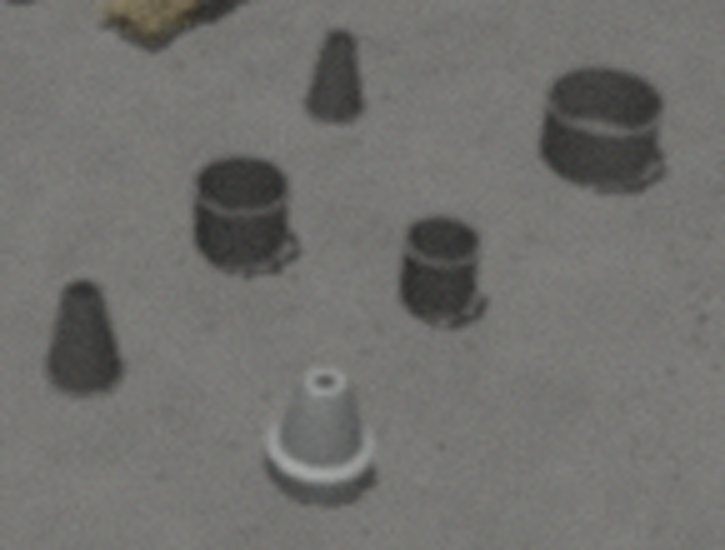

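In the crop, the rim centres are large (605,103), medium (241,185) and small (442,242). The nozzle foot centres are white (320,470), bigger (85,375) and smaller (335,108).

Run:
```python
from h import *
p=np.array([(605,103),(241,185),(442,242),(320,470),(85,375),(335,108)])/5+[250,135]
w=px2w("pics/side0.png",p,[35,35,35,0,0,0]);print(w.round(0))
for i in range(3): print([ (j,round(float(np.hypot(*(w[j]-w[i])[:2]))),round(float(np.degrees(np.arctan2(*(w[j]-w[i])[1::-1]))))) for j in range(6) if j!=i])
from scipy.spatial.transform import Rotation as R
s=arm.read_state(); M=R.from_quat(s["ee_rot"]).as_matrix();print(M.round(3)); print(np.load("pics/wrist0.npz")["K"])
```

```text
[[ 437. -298.   35.]
 [ 575. -144.   35.]
 [ 469. -150.   35.]
 [ 470.  -14.    0.]
 [ 594.  -19.    0.]
 [ 579. -273.    0.]]
[(1, 206, 48), (2, 151, 78), (3, 285, 83), (4, 320, 61), (5, 144, 10)]
[(0, 206, -132), (2, 105, -177), (3, 167, 129), (4, 127, 81), (5, 128, -88)]
[(0, 151, -102), (1, 105, 3), (3, 135, 90), (4, 180, 46), (5, 164, -48)]
[[-0.963 -0.27  -0.001]
 [-0.27   0.963  0.002]
 [ 0.     0.002 -1.   ]]
[[367.47406628   0.         278.46989283]
 [  0.         367.47406628 214.05421398]
 [  0.           0.           1.        ]]
```

Request:
servo_tool([
  [[0, -0.034, 0.022, 0, 0, 0, 0], [0, -0.034, 0.022, 0, 0, 0, 0], [0, -0.034, 0.022, 0, 0, 0, 0], [0, -0.034, 0.022, 0, 0, 0, 0], [0, -0.034, 0.022, 0, 0, 0, 0], [0, -0.034, 0.022, 0, 0, 0, 0], [0, -0.034, 0.022, 0, 0, 0, 0], [0, -0.034, 0.022, 0, 0, 0, 0], [0, -0.034, 0.022, 0, 0, 0, 0], [0, -0.034, 0.022, 0, 0, 0, 0]],
])

```text
clock: 0.98
position: [437.6, -296.1, 231.3]
ee_rot: [-0.137, 0.991, 0.0, -0.0]
contact_force: [0.1, -0.7, 0.6]
gripper_width: 85.1
grasp_force: 0.0
```

Request:
servo_tool([
  [[0, 0, 0, 0, 0, 0, 0], [0, 0, 0, 0, 0, 0, 0], [0, 0, 0, 0, 0, 0, 0]],
])

```text
clock: 1.23
position: [436.6, -297.7, 231.0]
ee_rot: [-0.137, 0.991, 0.0, -0.0]
contact_force: [0.5, -0.5, 0.1]
gripper_width: 85.7
grasp_force: 0.0
```

Run:
```python
from h import *
save("wrist","pics/w1.png");s=arm.read_state();print(s["position"],s["ee_rot"],s["clock"])
```

```text
[ 436.2617785  -298.28737867  231.06077994] [-1.36125137e-01  9.90691580e-01  1.68360715e-04 -3.34472611e-04] 1.2833
```

View pics/w1.png

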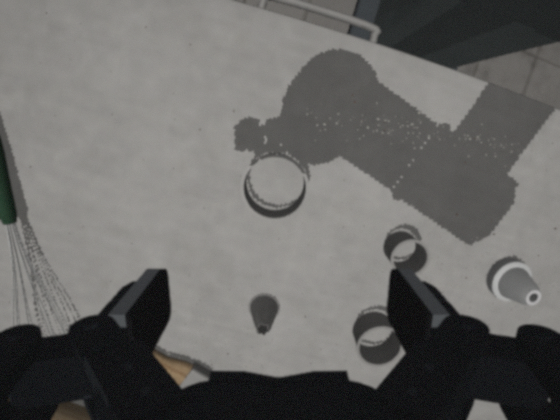

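The wrist view shows the large ring near (276,185), medium near (378,335), small near (405,248) and the white nozzle near (515,283). I'll enlarge the rings to read the rims.

Run:
```python
from h import *
im=cv2.imread("pics/w1.png")
a=cv2.resize(im[140:230,230:320],None,fx=4,fy=4,interpolation=cv2.INTER_CUBIC)
b=cv2.resize(im[215:375,350:440],None,fx=3.5,fy=3.5,interpolation=cv2.INTER_CUBIC)
c=np.zeros((560,700,3),np.uint8);c[:360,:360]=a;c[:b.shape[0],370:370+b.shape[1]]=b;cv2.imwrite("pics/w1c.png",c)
print(px2w("pics/w1.png",[(276,185)],35), px2w("pics/side0.png",[(287.6,307.8)],7))
# reproject side estimates into wrist
d=np.load("pics/w1.npz")
for P in([437,-298,35],[575,-144,35],[469,-150,35]):
    q=np.linalg.inv(d["T"])@[*P,1]; x,y=q[0]/-q[2],-q[1]/-q[2]; k=1+float(d["k1"])*(x*x+y*y); print((d["K"]@[x*k,y*k,1])[:2])
```

```text
[[ 434.8983455  -300.39592502   35.        ]] [[425.67518623 200.65202833   7.        ]]
[277.85930111 187.81768743]
[380.43394065 347.58439226]
[411.79230438 258.18500269]
```

View pics/w1c.png

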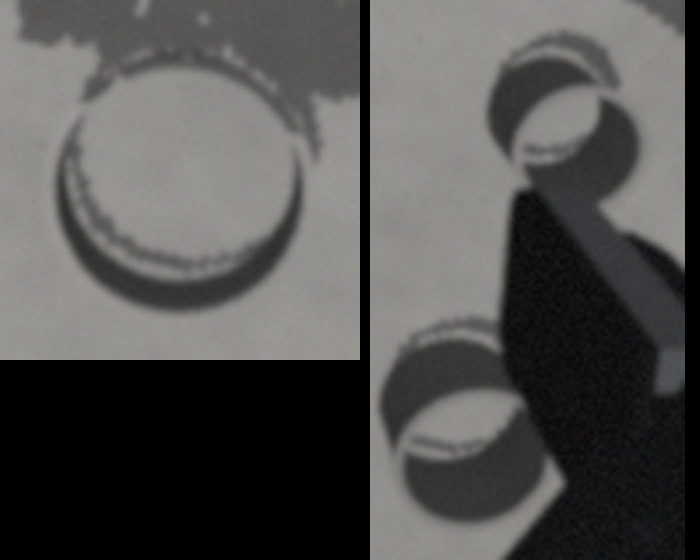

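The rolled rims are nearly table-coloured, so I fitted the dark inner edges instead. That gives large (275,187.5), medium (380,343) and small (409,256), which agree with the side view to within about 4 mm.

Run:
```python
from h import *
print(px2w("pics/w1.png",[(275,187.5),(380.3,343),(408.9,255.9)],35).round(1))
from scipy.spatial.transform import Rotation as R
M=R.from_quat(arm.read_state()["ee_rot"]).as_matrix();print(M.round(3))
```

```text
[[ 437.4 -300.7   35. ]
 [ 569.6 -146.2   35. ]
 [ 467.5 -153.8   35. ]]
[[-0.963 -0.27  -0.001]
 [-0.27   0.963  0.   ]
 [ 0.001  0.    -1.   ]]
```

Request:
servo_tool([
  [[0, 0, -0.002, 0.038, 0, 0, 0], [0, 0, 0, 0.038, 0, 0, 0], [0, 0, 0, 0.038, 0, 0, 0], [0, 0, 0, 0.038, 0, 0, 0], [0, 0, 0, 0.03, 0, 0, 0], [0, 0, 0, 0.025, 0, 0, 0], [0, 0, 0, 0.015, 0, 0, 0], [0, 0, 0, 0.006, 0, 0, 0], [0, 0, 0, 0, 0, 0, 0], [0, 0, 0, 0, 0, 0, 0]],
])

```text
clock: 2.12
position: [437.4, -300.9, 3.8]
ee_rot: [-0.136, 0.991, -0.0, 0.0]
contact_force: [-0.1, 0.4, 0.2]
gripper_width: 85.6
grasp_force: 0.0
```

Request:
servo_tool([
  [[255, 0, 0, 0, 0, 0, 0], [255, 0, 0, 0, 0, 0, 0], [255, 0, 0, 0, 0, 0, 0], [255, 0, 0, 0, 0, 0, 0], [255, 0, 0, 0, 0, 0, 0], [255, 0, 0, 0, 0, 0, 0], [255, 0, 0, 0, 0, 0, 0], [255, 0, 0, 0, 0, 0, 0]],
])

```text
clock: 2.78
position: [438.4, -300.4, 5.3]
ee_rot: [-0.137, 0.991, -0.001, 0.001]
contact_force: [-0.7, -0.3, 5.0]
gripper_width: 61.7
grasp_force: 63.9
```

Request:
servo_tool([
  [[255, 0, 0, -0.01, 0, 0, 0], [255, 0, 0, -0.02, 0, 0, 0], [255, 0, 0, -0.03, 0, 0, 0], [255, 0, 0, -0.03, 0, 0, 0], [255, 0, 0, -0.03, 0, 0, 0], [255, 0, 0, 0, 0, 0, 0], [255, 0, 0, 0, 0, 0, 0]],
])

```text
clock: 3.37
position: [438.8, -300.2, 126.6]
ee_rot: [-0.137, 0.991, -0.001, 0.003]
contact_force: [-0.6, 0.7, -0.2]
gripper_width: 61.8
grasp_force: 65.2
```

Run:
```python
from h import *
save("wrist","pics/w2.png");s=arm.read_state();print(s["position"],s["clock"])
```

```text
[ 437.58379158 -299.73885651  124.77827833] 3.4167
```

View pics/w2.png

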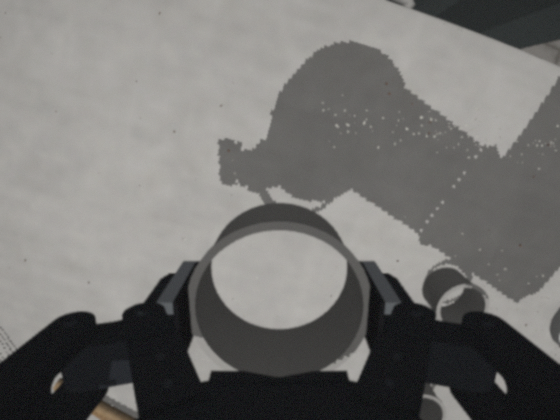

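The large ring is held upright, with its rim centre near (279,300). I'll carry it to the blue dish.

Request:
servo_tool([
  [[255, -0.009, 0.037, 0, 0, 0, 0], [255, -0.009, 0.037, 0, 0, 0, 0], [255, -0.009, 0.037, 0, 0, 0, 0], [255, -0.009, 0.037, 0, 0, 0, 0], [255, -0.009, 0.037, 0, 0, 0, 0], [255, -0.009, 0.037, 0, 0, 0, 0], [255, -0.009, 0.037, 0, 0, 0, 0], [255, -0.009, 0.037, 0, 0, 0, 0], [255, -0.009, 0.037, 0, 0, 0, 0], [255, -0.009, 0.037, 0, 0, 0, 0]],
])

```text
clock: 4.25
position: [422.6, 82.1, 122.6]
ee_rot: [-0.137, 0.991, -0.0, -0.001]
contact_force: [1.5, -0.6, -0.0]
gripper_width: 61.7
grasp_force: 65.2
```

Request:
servo_tool([
  [[255, -0.009, 0.037, 0, 0, 0, 0], [255, -0.009, 0.037, 0, 0, 0, 0], [255, -0.009, 0.037, 0, 0, 0, 0], [255, -0.004, 0.003, 0, 0, 0, 0], [255, 0, 0, 0, 0, 0, 0], [255, 0, 0, 0, 0, 0, 0], [255, 0, 0, 0, 0, 0, 0]],
])

```text
clock: 4.83
position: [422.2, 197.4, 122.6]
ee_rot: [-0.136, 0.991, -0.001, -0.001]
contact_force: [0.1, -0.6, -0.8]
gripper_width: 62.0
grasp_force: 65.3
```

Run:
```python
from h import *
s=arm.read_state();print(s["position"],s["ee_rot"].round(3),s["clock"])
save("wrist","pics/w3.png")
f="pics/w3.png";p2="pics/w2.png"
print("rim off", px2w(p2,[(279,300)],[155])-[437.6,-299.8,0])
for fn in ("pics/w3.png","pics/scene0.png"):
    im=cv2.imread(fn).astype(int);b,g,r=im[...,0],im[...,1],im[...,2]
    for c,m in(("blue",(b>r+50)&(b>g+30)),("red",(r>g+60)&(r>b+60)),("green",(g>r+40)&(g>b+25))):
        p=np.argwhere(m)[:,::-1]
        if len(p)>20: 
            e=cv2.fitEllipse(cv2.convexHull(p.astype(np.float32)));print(fn,c,len(p),p.min(0),p.max(0),np.round(e[0],1),px2w(fn,[e[0]],9).round(1))
```

```text
[422.2395042  197.35006586 122.55822577] [-0.136  0.991 -0.001 -0.001] 4.8333
rim off [[ -3.06187257  -1.189036   155.        ]]
pics/w3.png blue 7281 [219 153] [341 270] [279.6 211.6] [[423.5 198.5   9. ]]
pics/w3.png red 449 [187 346] [220 381] [208.7 372.3] [[572.7 179.1   9. ]]
pics/w3.png green 171 [347 365] [363 381] [354.9 373. ] [[540.4 296.8   9. ]]
pics/scene0.png blue 708 [233 269] [273 296] [252.9 282.2] [[421.9 200.6   9. ]]
pics/scene0.png red 594 [45 74] [290 251] [174.  139.2] [[1139.3 -103.9    9. ]]
pics/scene0.png green 447 [148 269] [182 291] [165.4 280. ] [[559.8 325.1   9. ]]
```

View pics/w3.png

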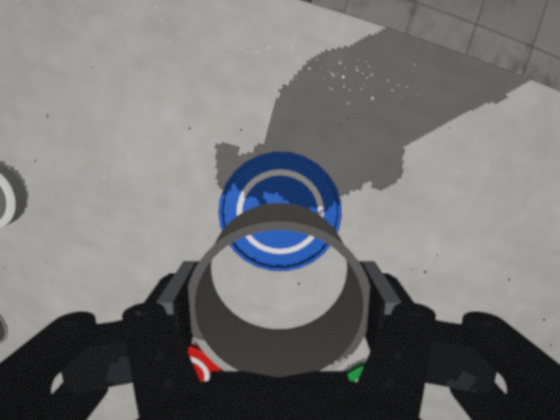

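The blue dish centre is at (280,212), so about (424,199.5) in world coordinates. I'll shift a few mm, lower and release.

Request:
servo_tool([
  [[255, -0.004, 0.001, 0.02, 0, 0, 0], [255, 0, 0, 0.03, 0, 0, 0], [255, 0, 0, 0.03, 0, 0, 0], [255, 0, 0, 0.018, 0, 0, 0], [255, 0, 0, 0.008, 0, 0, 0], [255, 0, 0, 0.004, 0, 0, 0], [255, 0, 0, 0.003, 0, 0, 0], [255, 0, 0, 0, 0, 0, 0], [255, 0, 0, 0, 0, 0, 0]],
])

```text
clock: 5.63
position: [427.3, 201.2, 11.3]
ee_rot: [-0.136, 0.991, 0.001, 0.001]
contact_force: [0.6, -0.6, -0.6]
gripper_width: 61.8
grasp_force: 65.3
```

Request:
servo_tool([
  [[255, 0, 0, 0.001, 0, 0, 0], [255, 0, 0, 0.001, 0, 0, 0], [255, 0, 0, 0, 0, 0, 0]],
])

```text
clock: 5.88
position: [427.1, 201.4, 9.4]
ee_rot: [-0.137, 0.991, 0.0, 0.001]
contact_force: [-1.2, -1.2, 5.3]
gripper_width: 61.8
grasp_force: 65.8
```

Request:
servo_tool([
  [[0, 0, 0, 0, 0, 0, 0], [0, 0, 0, 0, 0, 0, 0], [0, 0, 0, 0, 0, 0, 0], [0, 0, 0, 0, 0, 0, 0], [0, 0, 0, 0, 0, 0, 0], [0, 0, 0, -0.01, 0, 0, 0], [0, 0, 0, -0.03, 0, 0, 0], [0, 0, 0, -0.04, 0, 0, 0], [0, 0, 0, -0.04, 0, 0, 0], [0, 0, 0, -0.04, 0, 0, 0]],
])

```text
clock: 6.72
position: [426.1, 200.4, 169.9]
ee_rot: [-0.136, 0.991, -0.0, -0.0]
contact_force: [1.0, -0.1, -1.2]
gripper_width: 85.3
grasp_force: 0.0
```

Request:
servo_tool([
  [[0, -0.004, -0.037, 0, 0, 0, 0], [0, -0.004, -0.037, 0, 0, 0, 0], [0, -0.004, -0.037, 0, 0, 0, 0], [0, -0.004, -0.037, 0, 0, 0, 0], [0, -0.004, -0.037, 0, 0, 0, 0], [0, -0.005, -0.037, 0, 0, 0, 0], [0, -0.005, -0.037, 0, 0, 0, 0], [0, -0.005, -0.037, 0, 0, 0, 0], [0, -0.005, -0.037, 0, 0, 0, 0], [0, -0.005, -0.037, 0, 0, 0, 0]],
])

```text
clock: 7.55
position: [570.2, -145.0, 168.0]
ee_rot: [-0.136, 0.991, 0.0, -0.0]
contact_force: [0.3, 0.4, -0.2]
gripper_width: 85.4
grasp_force: 0.0
```

Request:
servo_tool([
  [[0, 0, 0, 0, 0, 0, 0], [0, 0, 0, 0, 0, 0, 0], [0, 0, 0, 0, 0, 0, 0]],
])

```text
clock: 7.8
position: [569.4, -143.2, 167.7]
ee_rot: [-0.136, 0.991, 0.0, -0.001]
contact_force: [-0.0, -0.4, -0.5]
gripper_width: 85.3
grasp_force: 0.0
```

Run:
```python
from h import *
s=arm.read_state();print(s["position"],s["ee_rot"].round(3),s["clock"])
a=save("wrist","pics/w4.png")["frame"];b=save("side","pics/s4.png")["frame"]
c=np.zeros((560,760,3),np.uint8);c[:420,:560]=a
c[260:,460:]=cv2.resize(b[250:350,230:330],(300,300),interpolation=cv2.INTER_CUBIC);cv2.imwrite("pics/m4.png",c)
```

```text
[ 569.3813297  -143.24653116  167.68294989] [-0.136  0.991  0.    -0.001] 7.8
```

View pics/m4.png

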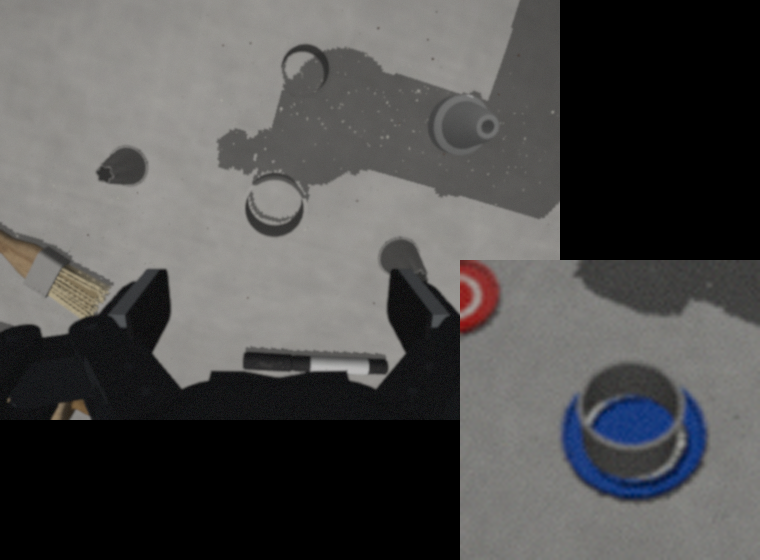

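The large ring sits flat inside the blue lip. The medium inner rim is centred at (274,207.5), and the small one is near (306,66).

Run:
```python
from h import *
print(px2w("pics/w4.png",[(274,207.5),(306,66.5)],35).round(1))
```

```text
[[ 573.5 -145.4   35. ]
 [ 468.  -151.2   35. ]]
```

Request:
servo_tool([
  [[0, -0.002, -0.003, 0.03, 0, 0, 0], [0, 0, 0, 0.038, 0, 0, 0], [0, 0, 0, 0.038, 0, 0, 0], [0, 0, 0, 0.028, 0, 0, 0], [0, 0, 0, 0.018, 0, 0, 0], [0, 0, 0, 0.01, 0, 0, 0], [0, 0, 0, 0, 0, 0, 0], [0, 0, 0, 0, 0, 0, 0]],
])

```text
clock: 8.57
position: [573.3, -144.9, 6.9]
ee_rot: [-0.137, 0.991, -0.0, 0.0]
contact_force: [-0.7, -0.6, 1.6]
gripper_width: 85.1
grasp_force: 0.0
```

Request:
servo_tool([
  [[255, 0, 0, 0, 0, 0, 0], [255, 0, 0, 0, 0, 0, 0], [255, 0, 0, 0, 0, 0, 0], [255, 0, 0, 0, 0, 0, 0], [255, 0, 0, 0, 0, 0, 0], [255, 0, 0, 0, 0, 0, 0], [255, 0, 0, 0, 0, 0, 0], [255, 0, 0, 0, 0, 0, 0], [255, 0, 0, 0, 0, 0, 0]],
])

```text
clock: 9.32
position: [573.8, -145.6, 8.4]
ee_rot: [-0.137, 0.991, -0.0, 0.002]
contact_force: [-1.1, 1.0, 4.8]
gripper_width: 48.1
grasp_force: 61.1
```

Request:
servo_tool([
  [[255, 0, 0, -0.01, 0, 0, 0], [255, 0, 0, -0.02, 0, 0, 0], [255, 0, 0, -0.03, 0, 0, 0], [255, 0, 0, -0.03, 0, 0, 0], [255, 0, 0, -0.03, 0, 0, 0], [255, 0, 0, 0, 0, 0, 0], [255, 0, 0, 0, 0, 0, 0]],
])

```text
clock: 9.9
position: [574.0, -145.6, 129.6]
ee_rot: [-0.136, 0.991, -0.0, 0.003]
contact_force: [0.4, -0.5, -1.0]
gripper_width: 48.4
grasp_force: 61.9
```

Request:
servo_tool([
  [[255, -0.009, 0.037, 0, 0, 0, 0], [255, -0.01, 0.038, 0, 0, 0, 0], [255, -0.01, 0.038, 0, 0, 0, 0], [255, -0.01, 0.038, 0, 0, 0, 0], [255, -0.01, 0.038, 0, 0, 0, 0], [255, -0.01, 0.038, 0, 0, 0, 0], [255, -0.01, 0.038, 0, 0, 0, 0], [255, -0.01, 0.038, 0, 0, 0, 0], [255, -0.01, 0.038, 0, 0, 0, 0], [255, -0.01, 0.038, 0, 0, 0, 0]],
])

```text
clock: 10.73
position: [564.3, 247.5, 125.3]
ee_rot: [-0.136, 0.991, -0.0, -0.001]
contact_force: [0.6, 0.8, 0.3]
gripper_width: 48.3
grasp_force: 61.9
```

Request:
servo_tool([
  [[255, -0.01, 0.038, 0, 0, 0, 0], [255, -0.007, 0.037, 0, 0, 0, 0], [255, 0, 0, 0, 0, 0, 0], [255, 0, 0, 0, 0, 0, 0], [255, 0, 0, 0, 0, 0, 0]],
])

```text
clock: 11.15
position: [560.8, 322.3, 125.1]
ee_rot: [-0.137, 0.991, -0.001, -0.001]
contact_force: [1.1, 0.1, 0.5]
gripper_width: 48.4
grasp_force: 62.0
```

Run:
```python
from h import *
s=arm.read_state();print(s["position"],s["ee_rot"].round(3),s["clock"])
save("wrist","pics/w5.png")
im=cv2.imread("pics/w5.png").astype(int);b,g,r=im[...,0],im[...,1],im[...,2]
p=np.argwhere((g>r+40)&(g>b+25))[:,::-1]
e=cv2.fitEllipse(cv2.convexHull(p.astype(np.float32)));print(len(p),p.min(0),p.max(0),np.round(e[0],1),px2w("pics/w5.png",[e[0]],9).round(1))
```

```text
[560.75930507 322.2565492  125.12243881] [-0.137  0.991 -0.001 -0.001] 11.15
5126 [229 161] [332 261] [280.2 210.9] [[561.9 323.9   9. ]]
```

View pics/w5.png

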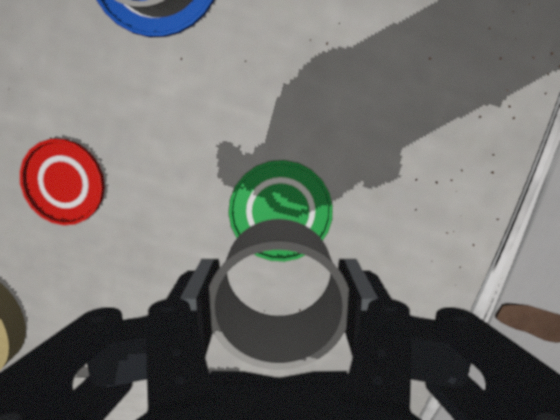

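The green dish centre is at (280,211), so about (562,324) in world coordinates. The ring is held upright.

Request:
servo_tool([
  [[255, -0.004, 0.001, 0.02, 0, 0, 0], [255, 0, 0, 0.03, 0, 0, 0], [255, 0, 0, 0.03, 0, 0, 0], [255, 0, 0, 0.018, 0, 0, 0], [255, 0, 0, 0.008, 0, 0, 0], [255, 0, 0, 0.004, 0, 0, 0], [255, 0, 0, 0.002, 0, 0, 0], [255, 0, 0, 0.001, 0, 0, 0], [255, 0, 0, 0, 0, 0, 0], [255, 0, 0, 0, 0, 0, 0]],
])

```text
clock: 12.03
position: [565.9, 325.4, 14.7]
ee_rot: [-0.136, 0.991, 0.001, 0.001]
contact_force: [0.3, -0.2, -0.3]
gripper_width: 48.4
grasp_force: 62.0
```

Request:
servo_tool([
  [[255, 0.001, -0.001, 0.001, 0, 0, 0], [255, 0, 0, 0.001, 0, 0, 0], [255, 0, 0, 0, 0, 0, 0]],
])

```text
clock: 12.28
position: [564.7, 323.9, 12.4]
ee_rot: [-0.137, 0.991, 0.0, 0.0]
contact_force: [-2.4, -0.1, 4.2]
gripper_width: 48.5
grasp_force: 62.3
```

Request:
servo_tool([
  [[0, 0, 0, 0, 0, 0, 0], [0, 0, 0, 0, 0, 0, 0], [0, 0, 0, 0, 0, 0, 0], [0, 0, 0, 0, 0, 0, 0], [0, 0, 0, 0, 0, 0, 0], [0, 0, 0, -0.01, 0, 0, 0], [0, 0, 0, -0.03, 0, 0, 0], [0, 0, 0, -0.04, 0, 0, 0], [0, 0, 0, -0.04, 0, 0, 0], [0, 0, 0, -0.04, 0, 0, 0]],
])

```text
clock: 13.12
position: [564.3, 323.4, 173.8]
ee_rot: [-0.137, 0.991, -0.0, 0.0]
contact_force: [1.3, 1.0, -0.4]
gripper_width: 85.2
grasp_force: 0.0
```

Request:
servo_tool([
  [[0, 0.017, -0.033, 0, 0, 0, 0], [0, 0.017, -0.033, 0, 0, 0, 0], [0, 0.017, -0.033, 0, 0, 0, 0], [0, 0.017, -0.033, 0, 0, 0, 0], [0, 0.017, -0.033, 0, 0, 0, 0], [0, 0.017, -0.033, 0, 0, 0, 0], [0, 0.017, -0.033, 0, 0, 0, 0], [0, 0.017, -0.033, 0, 0, 0, 0], [0, 0.017, -0.033, 0, 0, 0, 0], [0, 0.017, -0.033, 0, 0, 0, 0]],
])

```text
clock: 13.95
position: [489.5, -41.6, 172.3]
ee_rot: [-0.137, 0.991, -0.0, 0.001]
contact_force: [1.6, -0.6, 0.3]
gripper_width: 85.5
grasp_force: 0.0
```

Request:
servo_tool([
  [[0, 0.017, -0.034, 0, 0, 0, 0], [0, 0.017, -0.034, 0, 0, 0, 0], [0, 0.017, -0.034, 0, 0, 0, 0], [0, 0, 0, 0, 0, 0, 0], [0, 0, 0, 0, 0, 0, 0], [0, 0, 0, 0, 0, 0, 0]],
])

```text
clock: 14.45
position: [468.6, -152.1, 171.9]
ee_rot: [-0.136, 0.991, -0.0, 0.0]
contact_force: [-0.2, 1.0, -0.3]
gripper_width: 85.3
grasp_force: 0.0
```

Run:
```python
from h import *
s=arm.read_state();print(s["position"],s["ee_rot"].round(3),s["clock"])
a=save("wrist","pics/w6.png")["frame"];b=save("side","pics/s6.png")["frame"]
c=np.zeros((560,760,3),np.uint8);c[:420,:560]=a
c[260:,460:]=cv2.resize(b[280:380,135:235],(300,300),interpolation=cv2.INTER_CUBIC);cv2.imwrite("pics/m6.png",c)
```

```text
[ 468.62462953 -152.07729085  171.87124112] [-0.136  0.991 -0.     0.   ] 14.45
```

View pics/m6.png

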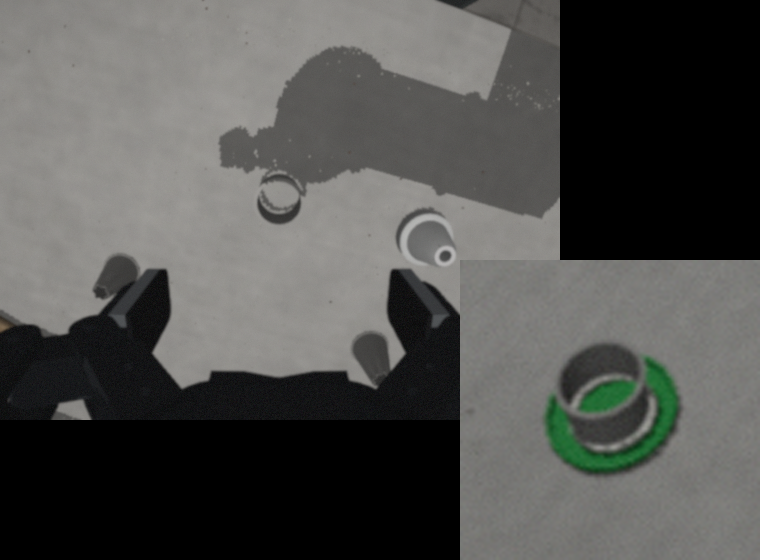

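The medium ring sits inside the green lip. The small inner rim is centred at (279.5,201.5).

Run:
```python
from h import *
print(px2w("pics/w6.png",[(279.5,201.5)],35).round(1))
```

```text
[[ 468.3 -151.3   35. ]]
```

Request:
servo_tool([
  [[0, 0, 0, 0.03, 0, 0, 0], [0, 0, 0, 0.038, 0, 0, 0], [0, 0, 0, 0.038, 0, 0, 0], [0, 0, 0, 0.03, 0, 0, 0], [0, 0, 0, 0.018, 0, 0, 0], [0, 0, 0, 0.01, 0, 0, 0], [0, 0, 0, 0, 0, 0, 0], [0, 0, 0, 0, 0, 0, 0]],
])

```text
clock: 15.22
position: [469.0, -151.0, 7.1]
ee_rot: [-0.138, 0.99, -0.0, -0.0]
contact_force: [0.2, 0.2, -0.0]
gripper_width: 85.5
grasp_force: 0.0
```

Request:
servo_tool([
  [[255, 0, 0, 0, 0, 0, 0], [255, 0, 0, 0, 0, 0, 0], [255, 0, 0, 0, 0, 0, 0], [255, 0, 0, 0, 0, 0, 0], [255, 0, 0, 0, 0, 0, 0], [255, 0, 0, 0, 0, 0, 0], [255, 0, 0, 0, 0, 0, 0], [255, 0, 0, 0, 0, 0, 0], [255, 0, 0, 0, 0, 0, 0], [255, 0, 0, 0, 0, 0, 0]],
])

```text
clock: 16.05
position: [469.2, -152.0, 8.5]
ee_rot: [-0.137, 0.991, -0.0, 0.001]
contact_force: [-0.8, 0.7, 5.5]
gripper_width: 38.0
grasp_force: 59.4
```

Request:
servo_tool([
  [[255, 0, 0, -0.01, 0, 0, 0], [255, 0, 0, -0.02, 0, 0, 0], [255, 0, 0, -0.03, 0, 0, 0], [255, 0, 0, -0.03, 0, 0, 0], [255, 0, 0, -0.03, 0, 0, 0], [255, 0, 0, 0, 0, 0, 0], [255, 0, 0, 0, 0, 0, 0]],
])

```text
clock: 16.63
position: [469.6, -152.0, 129.5]
ee_rot: [-0.136, 0.991, -0.0, 0.003]
contact_force: [-0.7, 0.4, -0.7]
gripper_width: 37.8
grasp_force: 60.1
```

Request:
servo_tool([
  [[255, -0.0195, 0.027, 0, 0, 0, 0], [255, -0.0195, 0.027, 0, 0, 0, 0], [255, -0.0195, 0.027, 0, 0, 0, 0], [255, -0.0195, 0.027, 0, 0, 0, 0], [255, -0.0195, 0.027, 0, 0, 0, 0], [255, -0.0195, 0.027, 0, 0, 0, 0], [255, -0.0195, 0.027, 0, 0, 0, 0], [255, -0.0195, 0.027, 0, 0, 0, 0], [255, -0.0195, 0.027, 0, 0, 0, 0], [255, -0.0195, 0.028, 0, 0, 0, 0]],
])

```text
clock: 17.47
position: [582.3, 162.7, 125.4]
ee_rot: [-0.136, 0.991, -0.0, -0.002]
contact_force: [1.5, -0.8, -0.8]
gripper_width: 37.7
grasp_force: 60.1
```

Request:
servo_tool([
  [[255, 0, 0, 0, 0, 0, 0], [255, 0, 0, 0, 0, 0, 0], [255, 0, 0, 0, 0, 0, 0], [255, 0, 0, 0, 0, 0, 0]],
])

```text
clock: 17.8
position: [582.1, 160.4, 126.4]
ee_rot: [-0.136, 0.991, -0.0, -0.001]
contact_force: [0.2, -0.5, -0.6]
gripper_width: 37.8
grasp_force: 60.2
```

Run:
```python
from h import *
s=arm.read_state();print(s["position"],s["ee_rot"].round(3),s["clock"])
save("wrist","pics/w7.png")
im=cv2.imread("pics/w7.png").astype(int);b,g,r=im[...,0],im[...,1],im[...,2]
p=np.argwhere((r>g+50)&(r>b+50))[:,::-1]
e=cv2.fitEllipse(cv2.convexHull(p.astype(np.float32)));print(len(p),p.min(0),p.max(0),np.round(e[0],1),px2w("pics/w7.png",[e[0]],9).round(1))
```

```text
[582.08883841 160.42460625 126.41021528] [-0.136  0.991 -0.    -0.001] 17.8
4305 [233 169] [321 243] [277.2 211.4] [[584.6 160.2   9. ]]
```

View pics/w7.png

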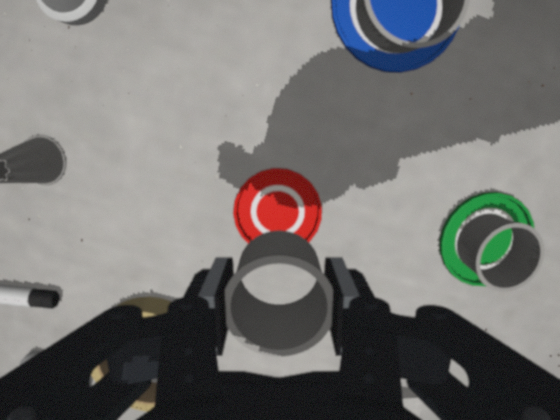

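The red dish centre is at (277,211), so about (584.6,160.2) in world coordinates. The small ring is upright.

Request:
servo_tool([
  [[255, -0.002, -0.0015, 0.02, 0, 0, 0], [255, 0, 0, 0.03, 0, 0, 0], [255, 0, 0, 0.03, 0, 0, 0], [255, 0, 0, 0.018, 0, 0, 0], [255, 0, 0, 0.008, 0, 0, 0], [255, 0, 0, 0.004, 0, 0, 0], [255, 0, 0, 0.003, 0, 0, 0], [255, 0, 0, 0.001, 0, 0, 0], [255, 0, 0, 0, 0, 0, 0], [255, 0, 0, 0, 0, 0, 0]],
])

```text
clock: 18.68
position: [586.1, 161.1, 14.6]
ee_rot: [-0.137, 0.991, 0.0, 0.001]
contact_force: [-0.1, 0.6, -0.4]
gripper_width: 37.7
grasp_force: 60.2
```

Request:
servo_tool([
  [[255, 0, 0, 0.001, 0, 0, 0], [255, 0, 0, 0, 0, 0, 0]],
])

```text
clock: 18.85
position: [585.6, 161.0, 12.9]
ee_rot: [-0.136, 0.991, 0.0, 0.0]
contact_force: [1.3, 0.4, 0.2]
gripper_width: 37.9
grasp_force: 60.2
```

Request:
servo_tool([
  [[255, 0, 0, 0.001, 0, 0, 0], [255, 0, 0, 0, 0, 0, 0]],
])

```text
clock: 19.02
position: [585.8, 161.1, 12.6]
ee_rot: [-0.137, 0.991, 0.0, 0.001]
contact_force: [-0.9, 0.2, 4.3]
gripper_width: 37.6
grasp_force: 60.7
```

Contact with the floor. I'll release, lift and back off to look at all three dishes.

Request:
servo_tool([
  [[0, 0, 0, 0, 0, 0, 0], [0, 0, 0, 0, 0, 0, 0], [0, 0, 0, 0, 0, 0, 0], [0, 0, 0, 0, 0, 0, 0], [0, 0, 0, 0, 0, 0, 0], [0, 0, 0, 0, 0, 0, 0], [0, 0, 0, -0.01, 0, 0, 0], [0, 0, 0, -0.03, 0, 0, 0], [0, 0, 0, -0.04, 0, 0, 0], [0, 0, 0, -0.04, 0, 0, 0]],
])

```text
clock: 19.85
position: [584.7, 160.3, 132.5]
ee_rot: [-0.137, 0.991, -0.001, -0.001]
contact_force: [0.9, 0.3, 0.1]
gripper_width: 85.6
grasp_force: 0.0
```

Request:
servo_tool([
  [[0, 0.01, -0.025, -0.035, 0, 0, 0], [0, 0.01, -0.025, -0.03, 0, 0, 0], [0, 0.01, -0.025, -0.03, 0, 0, 0], [0, 0.01, -0.025, -0.03, 0, 0, 0], [0, 0.01, -0.035, 0, 0, 0, 0], [0, 0.01, -0.035, 0, 0, 0, 0], [0, 0, -0.03, 0, 0, 0, 0], [0, 0, 0, 0, 0, 0, 0], [0, 0, 0, 0, 0, 0, 0], [0, 0, 0, 0, 0, 0, 0]],
])

```text
clock: 20.68
position: [581.6, -46.5, 254.7]
ee_rot: [-0.136, 0.991, 0.0, 0.0]
contact_force: [0.4, 0.8, 0.3]
gripper_width: 85.5
grasp_force: 0.0
```

Run:
```python
from h import *
s=arm.read_state();print(s["position"],s["clock"],s["joint_vel"].round(3))
b=save("side","pics/s8.png")["frame"]
cv2.imwrite("pics/s8c.png",cv2.resize(b[140:365,140:400],None,fx=2.6,fy=2.6,interpolation=cv2.INTER_CUBIC))
```

```text
[581.6473916  -46.45831222 254.70932486] 20.6833 [ 0.024  0.002 -0.002  0.001  0.003  0.002]
```

View pics/s8c.png

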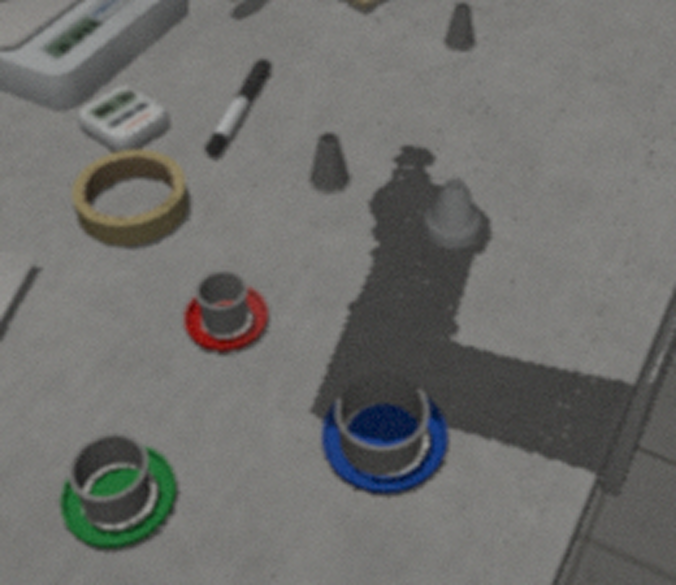

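All three rings stand upright inside their lips: red (223,305), green (112,490), blue (385,425). The nozzles are still standing at their original spots.

```bash
python3 -c "
from bench import ticket;print(ticket.job_done())"
```

```text
the job is handed in; nothing more can be done
None
```

All three cutters are in the dishes of their own size, standing rim up inside the lips with the nozzles where they were, and I handed the job in at about 21 s on the robot's clock (no verdict came back).

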